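# Swap the backup battery behind the fan row

## Task

The old backup battery of the opened network appliance (black with a yellow label, in the white cradle) is due for replacement: lift out only the two fan modules standing directly in front of it and stand them upright on the clear part of the blue mat, leaving the third fan alone. Then move the old battery into the red return tray and seat the new blue battery squarely in the white cradle in its place. Finally put each of the two fans back in the very bay it came from, facing square as before, setting every part down gently, not dropping it.

Things in the scene. Friction and masses are not known exactly. Their poses are not given: they have to be found in the camera images.
- chassis: Opened network appliance, fixed: open-topped steel case 320 mm (x) x 236 (y), walls 88 high, floor 3 thick. Origin: on the table under the middle of the fan row; x from the teal jack front (-125 mm) to the rear (+195). Steel guides 2 thick, 10 high at y = +-36 leave a fan 5 mm each side. Jack cages (33 high) end 27 mm before the fans; heat sinks, power unit (up to 45 high) begin at x = 100.
- cradle: White battery cradle on the chassis floor, fixed, axes as the chassis, at chassis x = 46, y = +36 or -36 mm: behind the middle fan and the outer fan on its side, which stand in front of it. Base 36 (x) x 94 (y) x 6 mm high, a cheek 12 high at each y end, 102 apart inside; open front and back. Origin: centre of its underside, 3 mm above the table; a battery's underside rests 6 mm above it.
- fan_orange: Fan module with a bright orange pull handle: black upright frame 38 mm (x) x 60 (y) x 60 tall, 0.15 to 0.31 kg. On top a solid upright orange handle plate 10 mm (x) x 36 (y) x 22 tall (60 to 82 mm above the foot), pinched from above across its 10 mm. Origin: centre of its underside, z up. Starts in one of the three fan bays (chassis y = -72, 0, +72 mm, x = 0), square to the chassis.
- fan_green: Fan module with a bright green pull handle: black upright frame 38 mm (x) x 60 (y) x 60 tall, 0.15 to 0.31 kg. On top a solid upright green handle plate 10 mm (x) x 36 (y) x 22 tall (60 to 82 mm above the foot), pinched from above across its 10 mm. Origin: centre of its underside, z up. Starts in one of the three fan bays (chassis y = -72, 0, +72 mm, x = 0), square to the chassis.
- fan_white: Fan module with a bright white pull handle: black upright frame 38 mm (x) x 60 (y) x 60 tall, 0.15 to 0.31 kg. On top a solid upright white handle plate 10 mm (x) x 36 (y) x 22 tall (60 to 82 mm above the foot), pinched from above across its 10 mm. Origin: centre of its underside, z up. Starts in one of the three fan bays (chassis y = -72, 0, +72 mm, x = 0), square to the chassis.
- old_pack: Old battery: black block with a yellow label, 34 mm (x) x 90 (y) x 22 tall, 0.13 to 0.25 kg, starts in the cradle, its near face 10 mm behind the two fans; 35 mm clear behind it. A memory bank 31 mm high stands 12 mm off its one end. Origin: centre of its underside, z up. Gripped from above across its 34 mm. Either way round is right.
- new_pack: New battery: blue block with a white label, 34 mm (x) x 90 (y) x 22 tall, 0.13 to 0.25 kg. Origin: centre of its underside, z up. Starts flat in an open brown cardboard box on the mat (inside 118 x 144 mm, walls 28 high, floor 3 thick, on the 3 mm mat), over 25 mm clear beside its long faces. Gripped from above across its 34 mm. Either way round is right.
- mat: Blue antistatic mat on the table left or right of the chassis, fixed, 300 mm (x) x 360 (y) x 3 thick. Origin: centre of its underside, x away from the robot. Two open boxes stand on its far half. The near half is the clear side area: free between x = -140 and 0, y = -125 and +125 mm (frame edges included); a screwdriver and a screw dish lie along its side edges beyond that.
- return_tray: Red plastic return tray, open-topped, empty, fixed on the far half of the mat: outside 124 mm (x) x 150 (y) x 28 high, walls and floor 3 thick. Origin: centre of its underside, 3 mm above the table, z up.
There are look-alikes about, which are no part of the job. What is shaped like the old_pack but green, orange or pink is not meant.

How it is judged:
By the outcome, as a careful person would: the job done as asked, in the order asked, and still so for the second after the job is handed in, with the robot touching nothing.
It also fails if it takes over 128 s, if anything falls off the work surface, if the arm or the gripper's body presses on something with over 40 N, if the wrist force passes 120 N, or if a joint passes its speed limit or range.

## Robot

A 6-joint arm with a two-finger parallel gripper is mounted at the origin on the work surface. World frame = base frame: x ahead of the robot, y to its left, z up, the work surface at z = 0. Lengths are in m, angles in degrees, forces in N, time in s.
With the tool pointing down it reaches from about 0.375 to 0.75 m from the base axis. Payload 9 kg.
Tool frame: the origin (TCP) lies where the fingers leave the gripper's body, on its centre line; the fingertips stand 73 mm ahead of it and the grasp point (between the pads) lies 54 mm ahead of it (robot.tip_reach is the distance from the TCP to the fingertips, in m); z points along the fingers, y is the direction in which the jaws open and shut (so a half turn about z gives the same grasp; the last joint's range is limited). The gripper opens to 85 mm and grips with 20 to 120 N. Pads are 22 mm wide; open, the fingers measure 114 mm over their backs; the gripper's body (76 mm by 85 mm) begins 54 mm behind the grasp point. The pads swing forward as they close: fully open they stand 13 mm farther back than shut.
Start: joints at [61.667, 5.964, 5.575, 89.605, 0, 77.527], TCP at [0.164, 0.577, 0.304] pointing down, gripper open.
Joint ranges: [-171.21, 171.21], [-48.23, 106.86], [-62.78, 66.21], [-105.2, 120.99], [-86.42, 89.51], [-180, 180]. Speed limits (degrees/s): [127.2, 127.2, 147.25, 180, 180, 180].

## Interface

Orientations are given as [roll, pitch, yaw] about the fixed x, y, z axes, in that order (R = Rz(yaw) Ry(pitch) Rx(roll)).
In Python, from plant import robot gives the robot as it stands. Calls block until the motion is done:
- robot.move_pose(position, orientation): joint-space move of the TCP to a pose.
- robot.line_to(position, vel=0.15, rotation=None, guard=None): straight line of the TCP; rotation=None keeps the orientation; vel is the mean speed in m/s. With guard (N) it stops when the force on the tool has changed by that much, and returns True; else False.
- robot.goto_joints(angles): joint-space move.
- robot.set_gripper(opening): finger opening in m; the grip force is fixed at half the most; returns when the fingers have stopped.
- robot.pause(seconds).
- robot.ik(position, orientation): joint angles nearest the present ones, or None.
- robot.observe(): the state.
- robot.grab_frame(name): name is "scene" or "top" or "wrist"; returns the picture (400x640x3 uint8, blue, green, red); there is no depth.
- robot.get_calibration(name): a dict with "vertical_fov" (degrees; the focal length in pixels is half the picture's height over the tangent of half this angle, whatever the lens; pixels are square), "cx", "cy" (the principal point, pixels), "rvec" (rotation vector, rad) and "tvec" (3), from world to camera coordinates, as OpenCV has them. Camera axes: x right, y down, z forward; pixel columns grow to the right and rows downward; lengths in m; the calibration is good to about 2 mm. A picture is of the moment at which its call begins: read the wrist's pose just before it. get_calibration takes no time and is no camera call; for the wrist camera it gives the pose at the moment of the call.
A pose or a line that the arm cannot do raises robot.IKError and nothing moves.
- robot.job_done(): hands the job in, once; it reports no verdict.
The state is a dict: "time": time; "q": joint angles; "qvel": joint speeds; "joint_torque": joint torques, N m; "tool_pos": TCP position; "tcp_rot": TCP orientation; "ft_force": force on the tool from outside, world axes, zero at the start; "torque": the same for the moment, N m; "gripper_width": finger opening in m.
Only numpy, scipy, OpenCV 4.12 (cv2) and the standard library are available. Lean on these libraries where they do the work, as an engineer would, in place of code of your own. Each camera call takes 0.05 s, during which the arm holds its last target.

## Working session

There is one attempt and no reset: what is moved stays moved. The work goes in short steps, each a Python script; the robot and the scene stay as the last script left them, time stands still between calls to the robot, and variables do not carry over. Pictures are saved under pics/ and viewed, and the job is handed in when it is done.

```bash
ls; mkdir -p pics
python3 - <<'E'
from plant import robot
import cv2
for n in ("scene","top","wrist"):
    c=robot.get_calibration(n); print(n,c)
    cv2.imwrite(f"pics/a_{n}.png",robot.grab_frame(n))
print(robot.observe())
E
```

```text
pics
scene {'vertical_fov': 45.63419296558096, 'cx': 320.8002643250675, 'cy': 198.4785311939994, 'rvec': array([ 1.98681148,  1.69111767, -0.5522777 ]), 'tvec': array([-0.0064634 , -0.30282446,  1.39727171])}
top {'vertical_fov': 49.80361862944311, 'cx': 324.9820403876713, 'cy': 202.33759914025921, 'rvec': array([ 2.13324777, -2.12464328,  0.17995979]), 'tvec': array([-0.08598433,  0.41999151,  1.16313074])}
wrist {'vertical_fov': 64.5678130298846, 'cx': 317.59739114235947, 'cy': 200.32069182088327, 'rvec': array([-2.31404132, -1.75003377, -0.25159875]), 'tvec': array([-0.59877329, -0.0367361 ,  0.37962501])}
{'time': 0.15, 'q': array([ 6.16696281e+01,  5.98929245e+00,  5.53867429e+00,  8.96039907e+01,
       -1.78338030e-03,  7.75264452e+01]), 'qvel': array([ 0.05004766, -0.05964875,  0.21416796,  0.03082006,  0.02065662,
        0.03078747]), 'joint_torque': array([ 3.51396535e-03, -5.57357740e+01,  5.04004455e+01,  1.26656651e-02,
       -3.03883580e-04, -2.28481298e-06]), 'tool_pos': array([0.16385777, 0.57701373, 0.30332916]), 'tcp_rot': array([-1.79946295e+02, -1.00536246e-02,  1.64143179e+02]), 'ft_force': array([-0.3994078 , -0.13369168, -0.22791102]), 'torque': array([-0.05085486,  0.03486035,  0.02003832]), 'gripper_width': 0.08534728647737837}
```

View pics/a_scene.png

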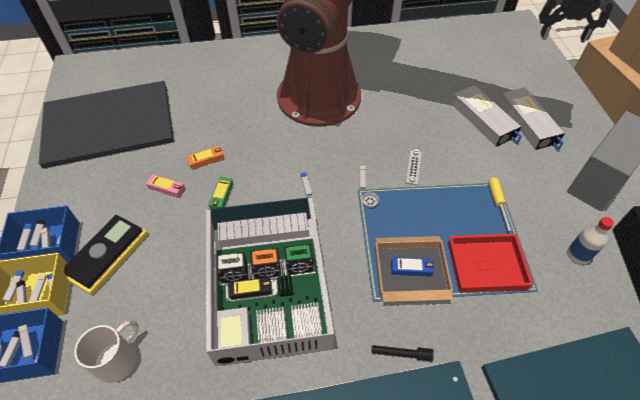

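View pics/a_top.png

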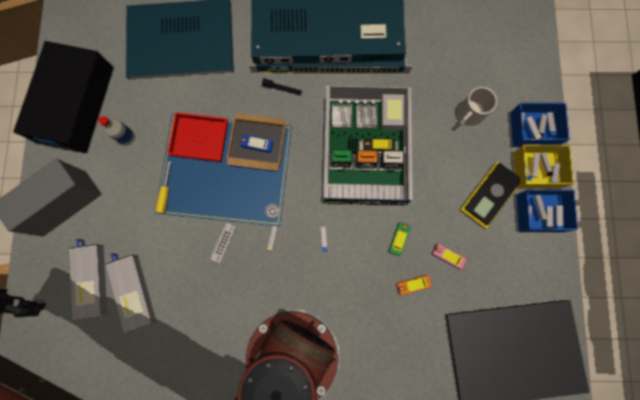

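View pics/a_wrist.png

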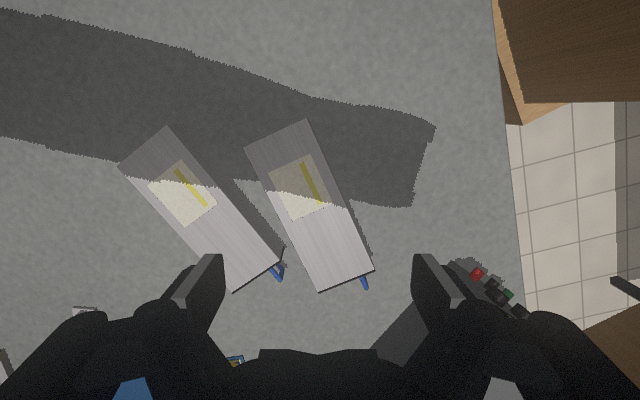

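Candidates for the old battery, in the top view: the black/yellow pack in the cradle (380,144), and look-alikes in green (400,238), pink (450,256) and orange (414,285). The black one in the chassis matches the description. The white fan (393,157) and the orange fan (367,157) stand in front of it. The green fan (342,157) stays. The new pack is at (257,144). Next I get coarse positions, then close views from the wrist.

```bash
cat > h.py <<'E'
import numpy as np, cv2
from plant import robot
def cam(n):
    c=robot.get_calibration(n); f=200/np.tan(np.radians(c['vertical_fov']/2))
    R=cv2.Rodrigues(np.array(c['rvec']))[0]; return dict(f=f,cx=c['cx'],cy=c['cy'],R=R,t=np.array(c['tvec']))
def ray(c,uv,z):
    uv=np.atleast_2d(uv).astype(float)
    d=np.c_[(uv[:,0]-c['cx'])/c['f'],(uv[:,1]-c['cy'])/c['f'],np.ones(len(uv))]@c['R']
    o=-c['R'].T@c['t']; return o+d*((z-o[2])/d[:,2])[:,None]
def proj(c,P):
    p=np.atleast_2d(P)@c['R'].T+c['t']; return p[:,:2]/p[:,2:]*c['f']+[c['cx'],c['cy']]
def shot(n,name):
    c=cam(n); im=robot.grab_frame(n); cv2.imwrite(f'pics/{name}.png',im); return c,im
E
python3 - <<'E'
from h import *
c=cam('top'); cs=cam('scene')
print('top cam',-c['R'].T@c['t'],'scene',-cs['R'].T@cs['t'])
for n,uv,z in [('cNL',(324,201),.088),('cNR',(410,202),.088),('cFL',(326,87),.088),('cFR',(411,87),.088),('gr',(342,157),.085),('or',(367,157),.085),('wh',(393,157),.085),('old',(380,144),.031),('new',(257,144),.028),('matNL',(157,213),.003),('matNR',(284,223),.003),('matFL',(172,113),.003),('matFR',(290,124),.003)]:
    print(n,ray(c,uv,z).round(3))
print(robot.tip_reach)
w=cam('wrist'); o=robot.observe(); print('wrist cam',-w['R'].T@w['t'],w['R'])
from scipy.spatial.transform import Rotation as Ro
RT=Ro.from_euler('xyz',o['tcp_rot'],degrees=True).as_matrix()
print('cam in tcp',RT.T@(-w['R'].T@w['t']-o['tool_pos'])); print((w['R']@RT).round(3))
E
```

```text
top cam [ 0.21381154 -0.08998559  1.21772185] scene [ 1.0549445  -0.16200052  0.95129417]
cNL [[ 0.415 -0.082  0.088]]
cNR [[ 0.413 -0.311  0.088]]
cFL [[ 0.738 -0.086  0.088]]
cFR [[ 0.739 -0.323  0.088]]
gr [[ 0.537 -0.13   0.085]]
or [[ 0.537 -0.198  0.085]]
wh [[ 0.538 -0.269  0.085]]
old [[ 0.591 -0.241  0.031]]
new [[0.591 0.112 0.028]]
matNL [[0.393 0.395 0.003]]
matNR [[0.366 0.032 0.003]]
matFL [[0.694 0.372 0.003]]
matFR [[0.661 0.02  0.003]]
0.0726
wrist cam [0.09374223 0.59624918 0.37389559] [[ 0.27247461  0.96216248 -0.0009776 ]
 [ 0.92284072 -0.26105132  0.28322643]
 [ 0.27225464 -0.07807418 -0.95905257]]
cam in tcp [ 0.07271563 -0.0007206  -0.07055302]
[[ 0.001  1.     0.   ]
 [-0.959  0.001 -0.283]
 [-0.283  0.     0.959]]
```

Run:
```python
from h import *
print(robot.observe()['time'])
robot.move_pose([0.50,0.15,0.36],[180,0,90]); robot.pause(.15)
c,_=shot('wrist','w_mat'); np.save('c_mat.npy',c,allow_pickle=True)
robot.move_pose([0.55,-0.25,0.32],[180,0,90]); robot.pause(.15)
c,_=shot('wrist','w_ch'); np.save('c_ch.npy',c,allow_pickle=True)
o=robot.observe();print(o['time'],o['tool_pos'],o['tcp_rot'],o['q'])
```

```text
0.15
4.025 [ 0.55034321 -0.24905036  0.32029585] [1.79979003e+02 1.03939239e-02 9.00817452e+01] [-3.67389129e+01  6.91878334e+00  8.29940636e+00  9.13575855e+01
  4.26319641e-03  5.31793408e+01]
```

View pics/w_mat.png

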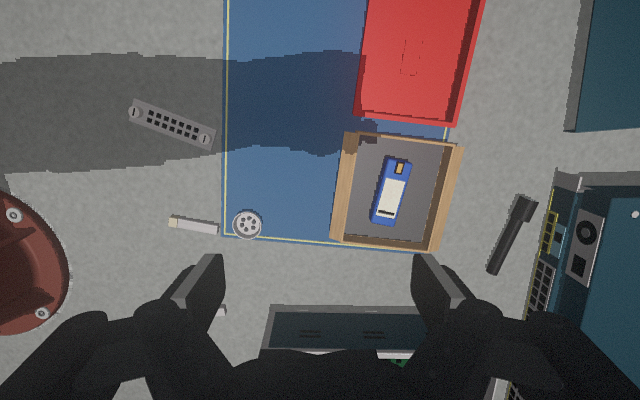

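View pics/w_ch.png

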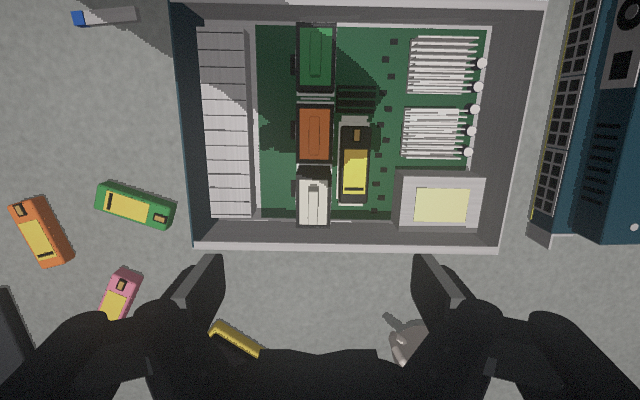

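Run:
```python
import cv2,numpy as np
im=cv2.imread('pics/w_ch.png')
cv2.imwrite('pics/crop1.png',cv2.resize(im[10:250,255:415],None,fx=2.4,fy=2.4,interpolation=0))
im=cv2.imread('pics/w_mat.png')
cv2.imwrite('pics/crop2.png',cv2.resize(im[120:255,325:470],None,fx=4,fy=4,interpolation=0))
```

```text
(no output)
```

View pics/crop1.png

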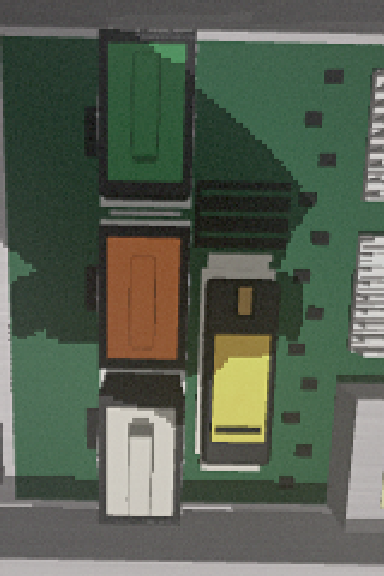

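View pics/crop2.png

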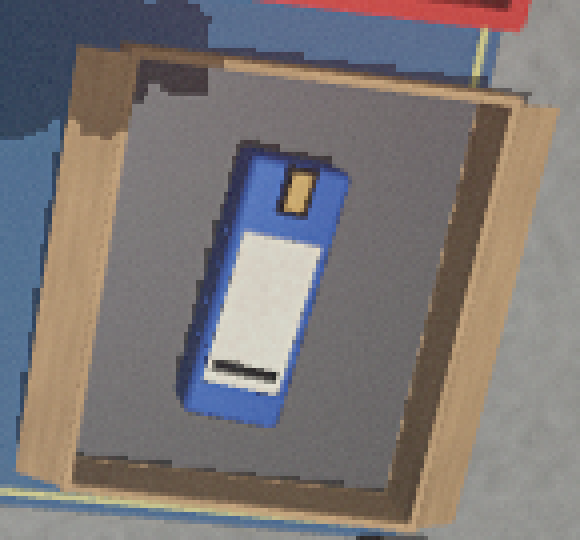

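Run:
```python
from h import *
c=np.load('c_ch.npy',allow_pickle=True).item()
im=cv2.imread('pics/w_ch.png'); hsv=cv2.cvtColor(im,cv2.COLOR_BGR2HSV)
o=-c['R'].T@c['t']; print('cam',o)
cr=lambda x,y:(255+x/2.4-.3,10+y/2.4-.3)
P={}
for n,pts in dict(green=[(134,50),(158,160)],orange=[(130,255),(155,350)],white=[(128,437),(153,517)]).items():
    a=ray(c,[cr(*p) for p in pts],.085); print(n,a[:,:2].round(4).tolist(),'mid',a.mean(0)[:2].round(4),'size',np.ptp(a,0)[:2].round(4))
# coloured pads on frame tops
for n,(lo,hi) in dict(orange=((5,150,60),(18,255,255)),).items():
    m=cv2.inRange(hsv,lo,hi); m[:,:290]=0;m[:,340:]=0
    k=max(cv2.findContours(m,0,2)[0],key=cv2.contourArea); r=cv2.minAreaRect(k); b=cv2.boxPoints(r); print(n,r,ray(c,b,.063)[:,:2].round(4).tolist())
m=cv2.inRange(hsv,(22,120,80),(35,255,255)); m[:,:335]=0;m[:,375:]=0;m[:110]=0
k=max(cv2.findContours(m,0,2)[0],key=cv2.contourArea); r=cv2.minAreaRect(k);print('label',r,ray(c,cv2.boxPoints(r),.031)[:,:2].round(4).tolist())
# old pack black top corners crop (207,280),(275,280),(203,462),(268,462)
print('pack',ray(c,[cr(*p) for p in [(207,280),(274,280),(204,461),(268,464)]],.031)[:,:2].round(4).tolist())
# rim
cv2.imwrite('pics/crop3.png',cv2.resize(im[210:262,160:520],None,fx=2.2,fy=4,interpolation=0))
cv2.imwrite('pics/crop4.png',cv2.resize(im[0:60,150:560],None,fx=1.9,fy=4,interpolation=0))
```

```text
cam [ 0.54931591 -0.17739721  0.39092294]
green [[0.5433, -0.1138], [0.5522, -0.151]] mid [ 0.5477 -0.1324] size [0.0089 0.0372]
orange [[0.5415, -0.1856], [0.5513, -0.2226]] mid [ 0.5464 -0.2041] size [0.0099 0.037 ]
white [[0.5402, -0.2589], [0.5508, -0.2944]] mid [ 0.5455 -0.2767] size [0.0105 0.0355]
orange ((314.5, 134.0), (50.0, 29.0), 90.0) [[0.5321, -0.1795], [0.561, -0.1795], [0.5616, -0.2294], [0.5314, -0.2295]]
label ((354.5226745605469, 171.02490234375), (23.02153205871582, 44.99663162231445), 2.726310968399048) [[0.5786, -0.2746], [0.5797, -0.222], [0.6058, -0.2232], [0.6057, -0.2759]]
pack [[0.5756, -0.1981], [0.6065, -0.1981], [0.5761, -0.2855], [0.6079, -0.287]]
```

View pics/crop3.png

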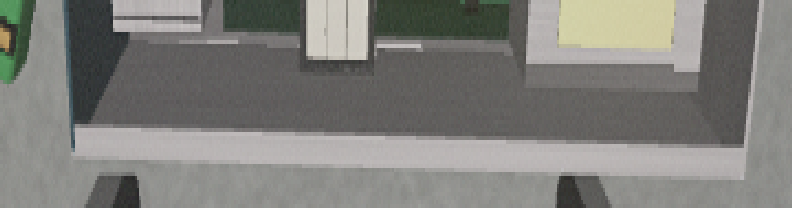

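View pics/crop4.png

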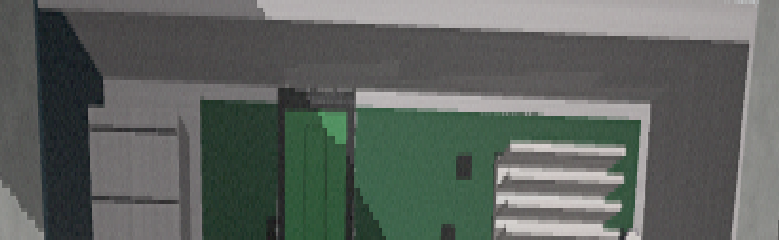

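Run:
```python
from h import *
c=np.load('c_ch.npy',allow_pickle=True).item()
def e(a,b,z=.088):
    p=ray(c,[a,b],z)[:,:2]; d=p[1]-p[0]; print(p.round(4).tolist(),np.degrees(np.arctan2(d[1],d[0])),np.hypot(*d))
e((193.8,249),(498.3,254.7)); e((193.8,241.2),(498.3,246.7)); e((170.8,2.2),(543.4,10.2))
# white pads vertical edge in crop1 coords etc: rear-inside edge
g=cv2.imread('pics/w_ch.png',0).astype(float)
# sub-pixel rim edges: vertical gradient along columns
def rows(cols,r0,r1):
    out=[]
    for u in cols:
        col=cv2.GaussianBlur(g,(3,3),0)[r0:r1,u]; d=np.diff(col); i=int(np.argmax(np.abs(d))); out.append((u+0.0,r0+i+.5))
    return np.array(out)
for r0,r1 in((238,247),):
    q=rows(range(205,490,5),r0,r1); P=ray(c,q,.088)[:,:2]; k=np.polyfit(P[:,0],P[:,1],1); res=P[:,1]-np.polyval(k,P[:,0]); ok=abs(res)<.002; k=np.polyfit(P[ok,0],P[ok,1],1); print(np.degrees(np.arctan(k[0])),np.polyval(k,.547),ok.sum())
q=rows(range(290,540,5),0,15); P=ray(c,q,.088)[:,:2]; k=np.polyfit(P[:,0],P[:,1],1); print(np.degrees(np.arctan(k[0])),np.polyval(k,.547))
```

```text
[[0.4206, -0.3202], [0.74, -0.3261]] -1.0575571194708713 0.3194683671945137
[[0.4215, -0.3114], [0.7385, -0.3169]] -1.0062015830728883 0.3169997607471155
[[0.4258, -0.0933], [0.7408, -0.0984]] -0.9308050633459602 0.3150883769788042
-0.9417814719124032 -0.3132764201038224 57
-0.9936131445250073 -0.09488534093848651
```

Run:
```python
from h import *
c=np.load('c_mat.npy',allow_pickle=True).item(); print('cam',-c['R'].T@c['t'])
im=cv2.imread('pics/w_mat.png'); hsv=cv2.cvtColor(im,cv2.COLOR_BGR2HSV)
def ang(P):
    d=[P[(i+1)%4]-P[i] for i in range(4)]
    return [(round(float(np.degrees(np.arctan2(x[1],x[0]))),2),round(float(np.hypot(*x)),4)) for x in d]
m=cv2.inRange(hsv,(0,0,150),(180,60,255)); m[:150]=0;m[230:]=0;m[:,:360]=0;m[:,:][:,412:]=0
k=max(cv2.findContours(m,0,2)[0],key=cv2.contourArea); b=cv2.boxPoints(cv2.minAreaRect(k)); P=ray(c,b,.028)[:,:2]; print('label',P.mean(0),ang(P))
m=cv2.inRange(hsv,(105,130,110),(125,255,255)); m[:150]=0;m[235:]=0;m[:,:365]=0;m[:,415:]=0
k=max(cv2.findContours(m,0,2)[0],key=cv2.contourArea); r=cv2.minAreaRect(k); b=cv2.boxPoints(r); P=ray(c,b,.028)[:,:2]; print('pack',P.round(4).tolist(),P.mean(0),ang(P))
cr=lambda x,y:(325+x/4-.4,120+y/4-.4)
P=ray(c,[cr(258,152),cr(350,172),cr(279,427),cr(190,403)],.028)[:,:2]; print('hand',P.round(4).tolist(),P.mean(0),ang(P))
# mat near edge line (yellow) and right edge
m=cv2.inRange(hsv,(20,40,110),(40,255,255)); 
pts=np.argwhere(m[0:230,215:240])[:,::-1]+[215,0]; P=ray(c,pts,.003)[:,:2]; l=cv2.fitLine(P.astype(np.float32),cv2.DIST_HUBER,0,1e-5,1e-5).ravel(); print('near line',l,np.degrees(np.arctan2(l[1],l[0])))
pts=np.array([p for p in np.argwhere(m[230:255,225:335])[:,::-1]+[225,230]]); P=ray(c,pts,.003)[:,:2]; l=cv2.fitLine(P.astype(np.float32),cv2.DIST_HUBER,0,1e-5,1e-5).ravel(); print('right line',l,np.degrees(np.arctan2(l[1],l[0])))
print('mat corner',ray(c,[(222,236)],.003))
ct=cam('top'); t=cv2.imread('pics/a_top.png'); h2=cv2.cvtColor(t,cv2.COLOR_BGR2HSV)
m=cv2.inRange(h2,(0,150,90),(8,255,255))|cv2.inRange(h2,(172,150,90),(180,255,255)); m[:105]=0;m[165:]=0;m[:,:165]=0;m[:,235:]=0
k=max(cv2.findContours(m,0,2)[0],key=cv2.contourArea); P=ray(ct,cv2.boxPoints(cv2.minAreaRect(k)),.031)[:,:2]; print('tray',P.round(4).tolist(),P.mean(0),ang(P))
print('tray near corners wrist', ray(c,[(354,117),(459,127)],.031)[:,:2])
cv2.imwrite('pics/crop5.png',cv2.resize(t[100:235,145:300],None,fx=4.5,fy=4.4,interpolation=2))
```

```text
cam [0.49878537 0.2221686  0.43050028]
label [0.59484957 0.10649737] [(78.29, 0.0539), (-15.33, 0.026), (-100.71, 0.0542), (164.1, 0.027)]
pack [[0.5677, 0.0746], [0.5882, 0.162], [0.6202, 0.1527], [0.6015, 0.064]] [0.59440804 0.11332193] [(76.8, 0.0899), (-16.3, 0.0334), (-101.9, 0.0906), (162.67, 0.0355)]
hand [[0.5902, 0.1604], [0.6201, 0.154], [0.6035, 0.0667], [0.5729, 0.0753]] [0.5966737  0.11410759] [(-12.01, 0.0306), (-100.74, 0.0888), (164.34, 0.0319), (78.47, 0.0868)]
near line [0.09494046 0.995483   0.37927482 0.20952779] 84.5521
right line [ 0.99531466 -0.09668911  0.45405185  0.03722843] -5.548546
mat corner [[0.36009215 0.04152584 0.003     ]]
tray [[0.5575, 0.3673], [0.6881, 0.3612], [0.6687, 0.1991], [0.5388, 0.208]] [0.6132669  0.28388601] [(-2.65, 0.1308), (-96.85, 0.1633), (176.07, 0.1302), (83.3, 0.1604)]
tray near corners wrist [[0.54337512 0.21043234]
 [0.67312878 0.1988041 ]]
```

View pics/crop5.png

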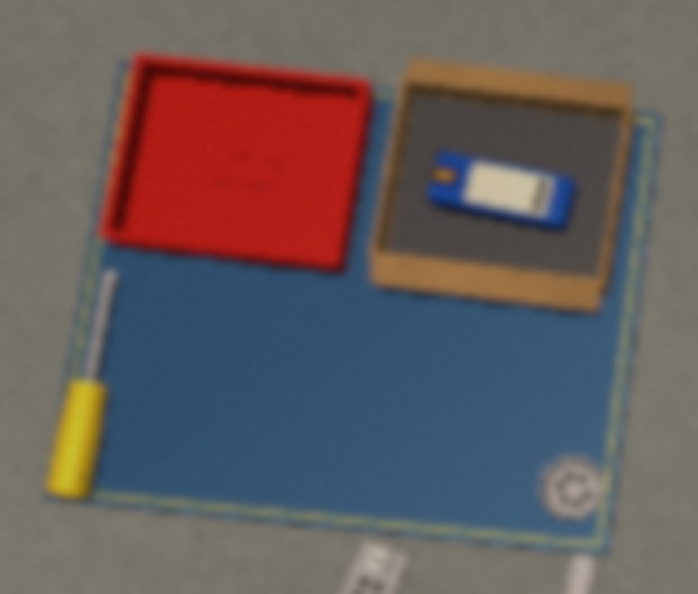

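```bash
cat >> h.py <<'E'
CY=-0.97; MY=-5.5
CO=np.array([.5466,-.2041]); MO=np.array([.5245,.204])
def rot(a): a=np.radians(a); return np.array([[np.cos(a),-np.sin(a)],[np.sin(a),np.cos(a)]])
def ch(x,y): return CO+rot(CY)@[x,y]
def mt(x,y): return MO+rot(MY)@[x,y]
def P(xy,z): return [float(xy[0]),float(xy[1]),float(z)]
def st(msg=''):
    o=robot.observe(); print(msg,'t',round(o['time'],2),'p',o['tool_pos'].round(4),'r',o['tcp_rot'].round(2),'F',o['ft_force'].round(1),'w',round(o['gripper_width'],4)); return o
def ln(xy,z,v=.15,yaw=None,guard=None): 
    return robot.line_to(P(xy,z),vel=v,rotation=None if yaw is None else [180,0,yaw],guard=guard)
ZF=.1385; ZH=.262
WB=ch(0,-.072); OB=ch(0,0); WM=mt(-.07,.055); OM=mt(-.07,-.055)
E
python3 - <<'E'
from h import *
robot.set_gripper(.032); st('open')
robot.move_pose(P(WB,.20),[180,0,90+CY]); robot.pause(.1); st()
print(ln(WB,ZF,.1,guard=10)); robot.pause(.1); st('down')
shot('wrist','g1')
robot.set_gripper(0.0); st('grip')
E
```

```text
open t 4.58 p [ 0.55 -0.25  0.32] r [-180.   -0.   90.] F [-0.1 -0.1 -0.6] w 0.0318
 t 5.24 p [ 0.5465 -0.2766  0.2031] r [1.7981e+02 1.4000e-01 8.9050e+01] F [ 0.  -0.3 -0.6] w 0.0318
False
down t 6.11 p [ 0.5458 -0.2764  0.1395] r [1.7993e+02 5.0000e-02 8.9030e+01] F [-0.1  0.2 -0.6] w 0.0321
grip t 6.48 p [ 0.5456 -0.2764  0.1392] r [1.7996e+02 4.0000e-02 8.9030e+01] F [-0.5  0.1  4.4] w 0.0083
```

View pics/g1.png

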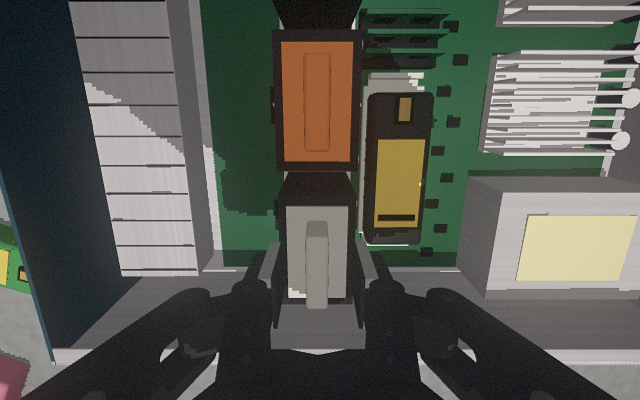

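Run:
```python
from h import *
robot.pause(.3); o=st('settled'); 
ln(WB,ZH,.12); robot.pause(.1); st('lift')
shot('wrist','g2')
ln(WM,ZH,.3,yaw=90+MY); robot.pause(.1); st('over')
ln(WM,.150,.15)
robot.pause(.2); st()
print(ln(WM,ZF-.001,.03,guard=4)); robot.pause(.3); st('down')
shot('wrist','g3')
```

```text
settled t 6.78 p [ 0.5456 -0.2763  0.1392] r [1.7996e+02 4.0000e-02 8.9030e+01] F [-0.4 -0.   6.2] w 0.0081
lift t 8.07 p [ 0.5451 -0.2758  0.2609] r [-1.7993e+02 -6.0000e-02  8.9030e+01] F [-0.1 -0.4 -1.7] w 0.0086
over t 10.19 p [0.4604 0.2647 0.2621] r [1.7999e+02 1.0000e-02 8.4430e+01] F [-0.2 -0.1 -1.1] w 0.0086
 t 11.29 p [0.4607 0.2656 0.151 ] r [ 1.7991e+02 -4.0000e-02  8.4500e+01] F [-0.5 -0.5 -2.3] w 0.0085
True
down t 11.99 p [0.4603 0.2655 0.1391] r [ 1.7997e+02 -1.0000e-02  8.4500e+01] F [0.8 0.  5.7] w 0.0084
```

View pics/g3.png

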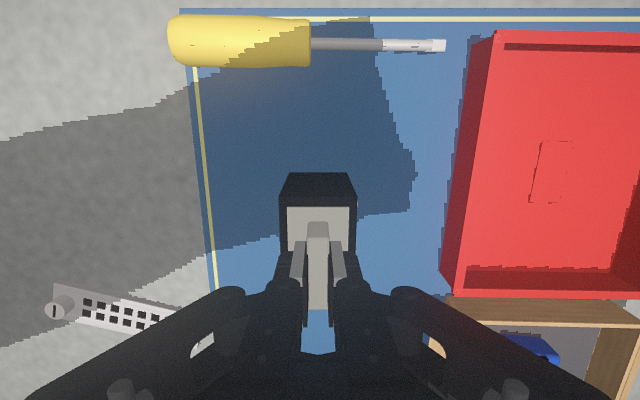

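View pics/g2.png

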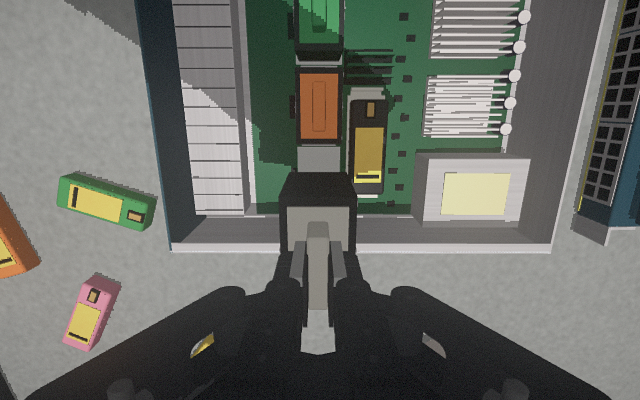

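The white fan is lifted cleanly and now stands on the mat: foot contact came at TCP z 0.139, the same as in the bay. I release it and fetch the orange one.

Run:
```python
from h import *
robot.set_gripper(.032); robot.pause(.1); st('rel')
ln(WM,ZH,.25); 
robot.move_pose(P(OB,ZH-.04),[180,0,90+CY]); robot.pause(.1)
print(ln(OB,ZF,.12,guard=10)); robot.pause(.2); st('down')
shot('wrist','g4')
robot.set_gripper(0.0); robot.pause(.3); st('grip')
ln(OB,ZH,.12); robot.pause(.1); st('lift')
ln(OM,ZH,.3,yaw=90+MY); 
ln(OM,.150,.15); robot.pause(.2); st()
print(ln(OM,ZF-.001,.03,guard=4)); robot.pause(.3); st('down')
shot('wrist','g5')
robot.set_gripper(.032); robot.pause(.1); st('rel')
ln(OM,ZH,.25); st(); shot('wrist','g6')
```

```text
rel t 12.49 p [0.4596 0.2653 0.1383] r [-1.7993e+02  3.0000e-02  8.4500e+01] F [ 0.7 -0.4 -0.6] w 0.0319
False
down t 16.02 p [ 0.5471 -0.2044  0.1395] r [1.7993e+02 5.0000e-02 8.9030e+01] F [ 0.2  0.  -0.8] w 0.0318
grip t 16.7 p [ 0.5469 -0.2042  0.1389] r [1.7996e+02 2.0000e-02 8.9030e+01] F [1.  0.4 5.4] w 0.0086
lift t 17.98 p [ 0.5463 -0.2039  0.261 ] r [-1.7992e+02 -5.0000e-02  8.9030e+01] F [-0.6 -0.6 -1.2] w 0.0082
 t 20.48 p [0.4501 0.156  0.151 ] r [ 1.7991e+02 -1.0000e-02  8.4500e+01] F [ 0.6 -0.3 -2.8] w 0.0089
True
down t 21.18 p [0.4497 0.156  0.1389] r [179.97  -0.    84.5 ] F [ 1.  -0.2  5.6] w 0.0085
rel t 21.68 p [0.449  0.1559 0.1382] r [-1.7992e+02  1.0000e-02  8.4500e+01] F [-0.6  0.2  0.2] w 0.0321
 t 22.32 p [0.4496 0.156  0.2619] r [-1.7996e+02  1.0000e-02  8.4500e+01] F [ 0.8 -0.  -0.8] w 0.0318
```

View pics/g4.png

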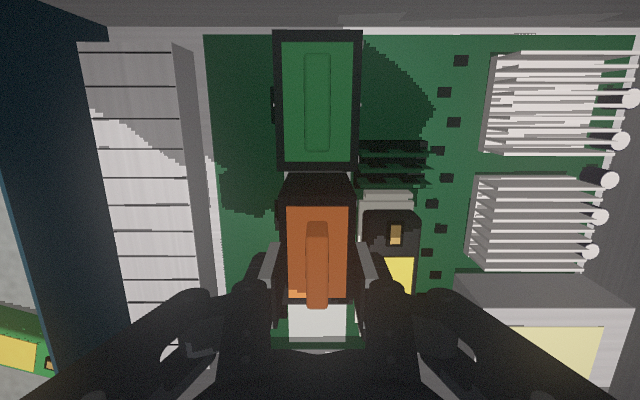

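View pics/g6.png

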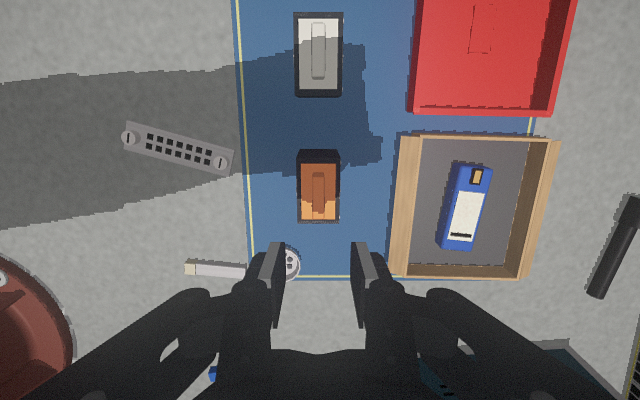

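Both fans stand upright on the mat, white at (318,52) and orange at (319,187). I take a closer look at the old pack before gripping it.

Run:
```python
from h import *
robot.set_gripper(.055)
q=ch(.046,-.125)
robot.move_pose(P(q,.25),[180,0,90+CY]); robot.pause(.3); st()
c,_=shot('wrist','p1'); np.save('c_p1.npy',c,allow_pickle=True)
```

```text
t 24.85 p [ 0.5907 -0.3293  0.2502] r [1.7999e+02 1.0000e-02 8.9070e+01] F [-0.3 -0.  -0.4] w 0.055
```

View pics/p1.png

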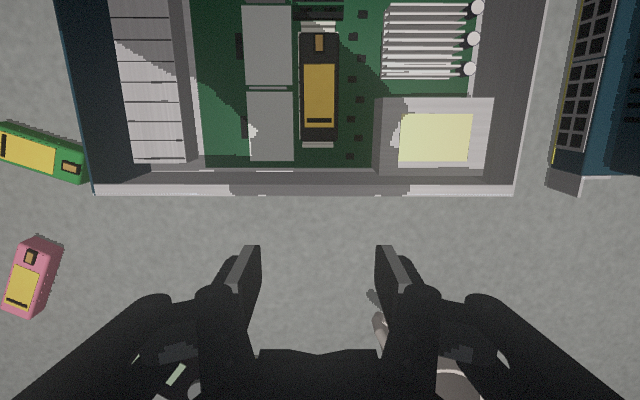

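Run:
```python
from h import *
c=np.load('c_p1.npy',allow_pickle=True).item()
im=cv2.imread('pics/p1.png'); hsv=cv2.cvtColor(im,cv2.COLOR_BGR2HSV)
m=cv2.inRange(hsv,(15,120,70),(35,255,255)); m[:,:295]=0;m[:,345:]=0;m[:55]=0;m[150:]=0
k=max(cv2.findContours(m,0,2)[0],key=cv2.contourArea); r=cv2.minAreaRect(k); p=ray(c,cv2.boxPoints(r),.031)[:,:2]; print(r,p.round(4).tolist(),p.mean(0))
m=cv2.inRange(hsv,(0,0,0),(180,255,45)); 
for y in(45,60,80,100,120,132): 
    x=np.flatnonzero(m[y,285:350])+285; print(y,x.min(),x.max(),ray(c,[(x.min()-.5,y),(x.max()+.5,y)],.031)[:,0].round(4))
print('expected',ch(.046,-.036))
cv2.imwrite('pics/crop6.png',cv2.resize(im[0:160,280:360],None,fx=5,fy=3.7,interpolation=0))
```

```text
((319.0, 95.5), (63.0, 30.0), 90.0) [[0.5801, -0.2229], [0.6055, -0.2233], [0.6055, -0.2754], [0.5787, -0.2749]] [ 0.59244356 -0.2491187 ]
45 299 338 [0.5759 0.6093]
60 300 338 [0.5764 0.6093]
80 300 349 [0.5759 0.6188]
100 301 337 [0.5763 0.6085]
120 301 349 [0.5757 0.6192]
132 301 337 [0.5754 0.6086]
expected [ 0.59198397 -0.24087357]
```

View pics/crop6.png

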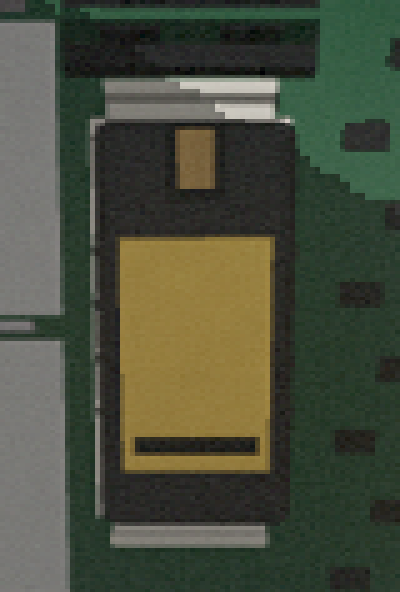

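Pack edges span x = 0.576–0.609, so the centre is 0.5925 and agrees with the chassis estimate of 0.592. A steel guide 13 mm high lies near the front finger's path, so I keep the tips above 14 mm.

```bash
cat >> h.py <<'E'
PC=ch(.046,-.036)+[.0003,0]; ZP=.087
TR=np.array([.6127,.284])
E
python3 - <<'E'
from h import *
robot.set_gripper(.050)
ln(PC,.25,.3); print(ln(PC,ZP,.12,guard=8)); robot.pause(.3); st('down')
shot('wrist','p2')
robot.set_gripper(0.0); robot.pause(.3); st('grip')
ln(PC,ZP+.02,.06); robot.pause(.2); st('lift'); shot('wrist','p3')
E
```

```text
False
down t 27.38 p [ 0.5924 -0.2409  0.0873] r [1.7998e+02 1.0000e-02 8.9030e+01] F [ 0.5 -0.5 -0.9] w 0.0499
grip t 28.02 p [ 0.5925 -0.241   0.0874] r [1.7997e+02 2.0000e-02 8.9030e+01] F [-0.3  0.3  5.1] w 0.0326
lift t 28.71 p [ 0.592  -0.2407  0.1065] r [-1.7996e+02 -2.0000e-02  8.9030e+01] F [ 0.1  0.7 -2.4] w 0.0328
```

View pics/p2.png

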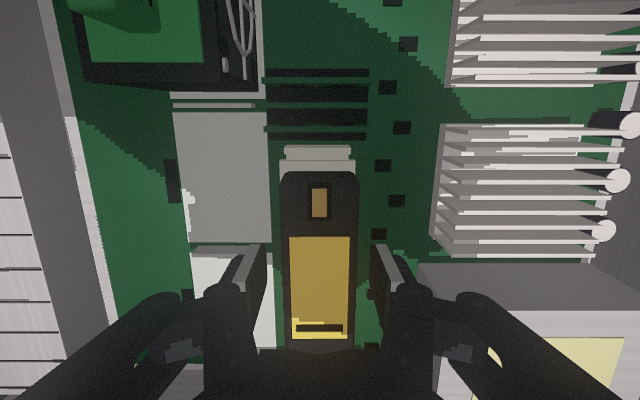

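View pics/p3.png

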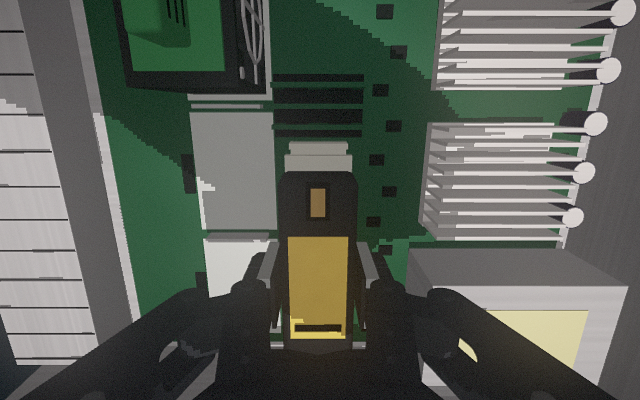

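Run:
```python
from h import *
T=np.array([.614,.282])
ln(PC,.225,.15); ln(T,.225,.3,yaw=90+MY); robot.pause(.1); st()
ln(T,.096,.15); robot.pause(.2); st('pre')
print(ln(T,.0825,.025,guard=4)); robot.pause(.3); st('down'); shot('wrist','p4')
robot.set_gripper(.046); robot.pause(.1); st('rel')
ln(T,.20,.2); 
v=np.array([.594,.113])-rot(0)@[0,.085]
robot.move_pose(P(v,.25),[180,0,78]); robot.pause(.3); st()
c,_=shot('wrist','p5'); np.save('c_p5.npy',c,allow_pickle=True)
```

```text
t 31.68 p [0.6142 0.281  0.2251] r [1.800e+02 1.000e-02 8.442e+01] F [-0.  -0.8 -2.3] w 0.0328
pre t 32.89 p [0.6146 0.2822 0.0972] r [ 1.799e+02 -3.000e-02  8.450e+01] F [ 1.  -0.3 -1.7] w 0.0324
True
down t 33.67 p [0.6139 0.282  0.0844] r [-1.7999e+02  1.0000e-02  8.4500e+01] F [-0.4  0.2  4.2] w 0.0326
rel t 34.1 p [0.6132 0.2818 0.0832] r [-1.7987e+02  4.0000e-02  8.4500e+01] F [-0.4 -0.1  0.1] w 0.0462
 t 36.15 p [0.594  0.0289 0.2497] r [-179.98   -0.     78.08] F [-0.4  0.1  0.3] w 0.046
```

View pics/p4.png

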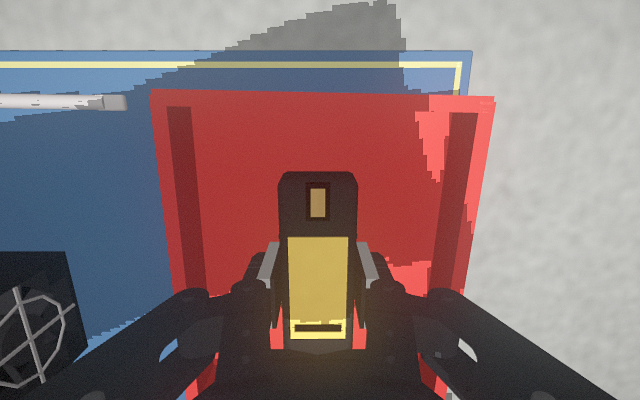

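View pics/p5.png

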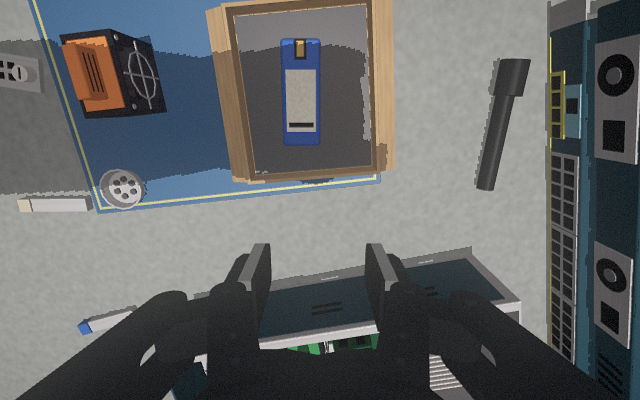

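Run:
```python
from h import *
c=np.load('c_p5.npy',allow_pickle=True).item()
im=cv2.imread('pics/p5.png'); hsv=cv2.cvtColor(im,cv2.COLOR_BGR2HSV)
m=cv2.inRange(hsv,(105,120,60),(125,255,255)); m[:,:270]=0;m[:,330:]=0;m[:30]=0;m[155:]=0
k=np.vstack([k for k in cv2.findContours(m,0,2)[0] if cv2.contourArea(k)>30]); r=cv2.minAreaRect(k); p=ray(c,cv2.boxPoints(r),.028)[:,:2]; print(r,p.round(4).tolist(),p.mean(0))
for i in range(4):
    d=p[(i+1)%4]-p[i]; print(np.hypot(*d).round(4),np.degrees(np.arctan2(d[1],d[0])).round(2))
m=cv2.inRange(hsv,(0,0,100),(180,70,255)); m[:,:280]=0;m[:,320:]=0;m[:60]=0;m[136:]=0
k=max(cv2.findContours(m,0,2)[0],key=cv2.contourArea); r=cv2.minAreaRect(k); p=ray(c,cv2.boxPoints(r),.028)[:,:2]; print('label',r,p.mean(0))
for i in range(2):
    d=p[(i+1)%4]-p[i]; print(np.hypot(*d).round(4),np.degrees(np.arctan2(d[1],d[0])).round(2))
cv2.imwrite('pics/crop7.png',cv2.resize(im[20:160,265:335],None,fx=4.2,fy=4.2,interpolation=0))
```

```text
((300.4999694824219, 91.99998474121094), (38.99999237060547, 105.99998474121094), 0.0) [[0.5683, 0.073], [0.5893, 0.1584], [0.6212, 0.1517], [0.6033, 0.0656]] [0.59552207 0.1121811 ]
0.088 76.25
0.0326 -11.87
0.088 -101.75
0.0357 168.12
label ((299.9999694824219, 99.99998474121094), (61.99999237060547, 29.999996185302734), 90.0) [0.59390236 0.10701923]
0.0257 -11.87
0.0521 -102.01
```

View pics/crop7.png

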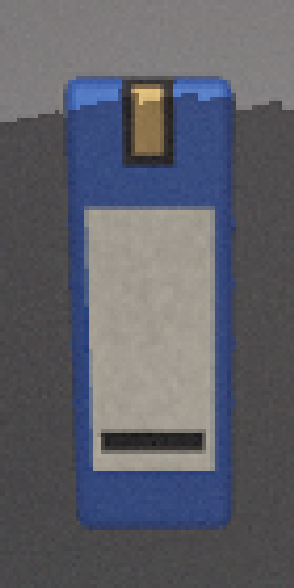

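Run:
```python
from h import *
c=np.load('c_p5.npy',allow_pickle=True).item()
f=lambda x,y:(265+x/4.2-.4,20+y/4.2-.4)
q=ray(c,[f(*a) for a in [(67,80),(235,80),(231,527),(79,527)]],.028)[:,:2]
print(q.round(4).tolist(),q.mean(0))
for i in range(4):
    d=q[(i+1)%4]-q[i]; print(np.hypot(*d).round(4),np.degrees(np.arctan2(d[1],d[0])).round(2))
l=ray(c,[f(*a) for a in [(84,208),(215,208),(215,470),(93,470)]],.028)[:,:2]
print(l.mean(0))
for i in range(4):
    d=l[(i+1)%4]-l[i]; print(np.hypot(*d).round(4),np.degrees(np.arctan2(d[1],d[0])).round(2))
```

```text
[[0.589, 0.1588], [0.6217, 0.1519], [0.6029, 0.0656], [0.5705, 0.0724]] [0.5960155  0.11217851]
0.0335 -11.87
0.0883 -102.29
0.0331 168.12
0.0883 77.92
[0.59448466 0.10661787]
0.0268 -11.87
0.0524 -101.97
0.0263 168.12
0.0524 78.55
```

Run:
```python
from h import *
N=np.array([.5960,.1121])
robot.set_gripper(.046)
ln(N,.25,.3); print(ln(N,.084,.12,guard=8)); robot.pause(.3); st('down')
shot('wrist','n1')
robot.set_gripper(0.0); robot.pause(.3); st('grip')
ln(N,.225,.12); robot.pause(.2); st('lift'); 
ln(PC,.225,.3,yaw=90+CY); robot.pause(.3); st('over'); c,_=shot('wrist','n2'); np.save('c_n2.npy',c,allow_pickle=True)
```

```text
False
down t 38.68 p [0.5962 0.1121 0.0843] r [179.98  -0.    78.  ] F [-0.5 -1.1 -0.7] w 0.0461
grip t 39.29 p [0.5963 0.1121 0.0844] r [ 1.7996e+02 -1.0000e-02  7.8000e+01] F [0.4 0.  5.3] w 0.0327
lift t 40.82 p [0.5957 0.1121 0.2244] r [-1.7994e+02  1.0000e-02  7.8000e+01] F [-0.1  0.6 -1.6] w 0.0327
over t 42.44 p [ 0.5924 -0.2402  0.2251] r [180.     0.    89.09] F [-0.7 -1.  -3. ] w 0.0322
```

View pics/n1.png

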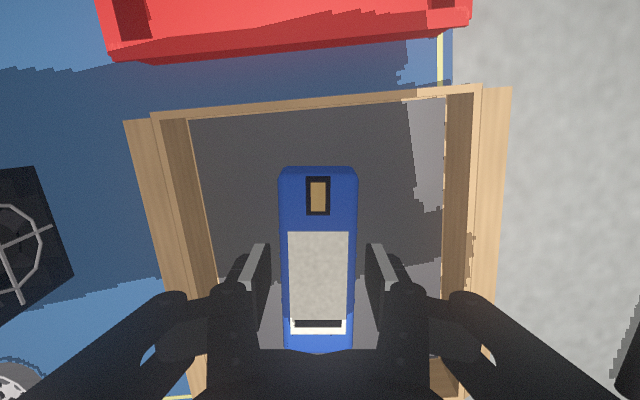

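View pics/n2.png

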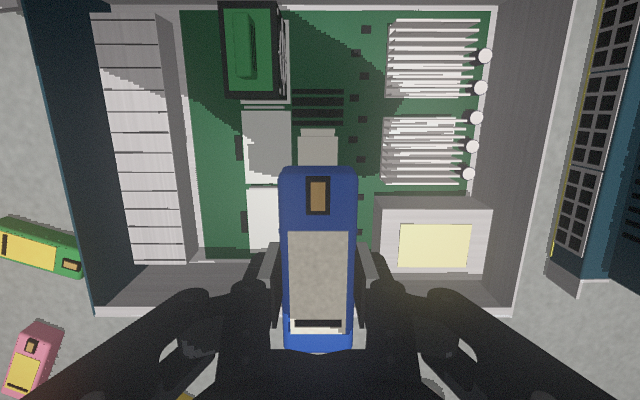

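Run:
```python
from h import *
c=np.load('c_p1.npy',allow_pickle=True).item()
a=ray(c,[(319,32.8),(319,140.2)],.031); print('old ends',a[:,:2],a.mean(0))
# cradle cheeks tops z=.015 (3+12): outer ends rows 21? 147.5
f=lambda x,y:(280+x/5,y/3.7-.3)
print('cheek marks z.015',ray(c,[f(190,80),f(190,95),f(190,120),f(190,522),f(190,546)],.015)[:,1])
c2=np.load('c_n2.npy',allow_pickle=True).item()
z=.225-.0784+.022
b=ray(c2,[(318,166),(318,351)],z); print('new in hand',b[:,:2],b.mean(0)-[.5924,-.2402,0],np.ptp(b[:,1]))
# far edge for old in p3: row 171, at TCP .1065,y -.2407 : recompute cam by shifting
d=c2.copy(); d['t']=c2['t']-c2['R']@np.array([0,0,.1065-.2251]); b=ray(d,[(318,171),(318,352)],.1065-.0784+.022); print('old in hand',b[:,1]+.2402)
```

```text
old ends [[ 0.59314618 -0.19926872]
 [ 0.59191195 -0.28678884]] [ 0.59252907 -0.24302878  0.031     ]
cheek marks z.015 [-0.18708921 -0.19022513 -0.19549723 -0.28891976 -0.29506808]
new in hand [[ 0.5925403  -0.19167468]
 [ 0.59119515 -0.28269563]] [-0.00053227  0.00301485  0.1686    ] 0.09102095312838829
old in hand [ 0.04648699 -0.04299685]
```

```bash
cat >> h.py <<'E'
PN=PC+rot(CY)@[0,-.0022]
E
python3 - <<'E'
from h import *
ln(PN,.225,.1,yaw=90+CY); ln(PN,.100,.15); robot.pause(.3); st('pre')
shot('wrist','n3')
print(ln(PN,.0858,.02,guard=4)); robot.pause(.3); st('down'); shot('wrist','n4')
E
```

```text
pre t 44.02 p [ 0.5925 -0.2433  0.1007] r [1.7995e+02 3.0000e-02 8.9030e+01] F [-0.7 -0.1 -2.1] w 0.0324
True
down t 44.98 p [ 0.5921 -0.243   0.0874] r [-1.7998e+02 -2.0000e-02  8.9030e+01] F [0.1 0.2 5.7] w 0.0324
```

View pics/n4.png

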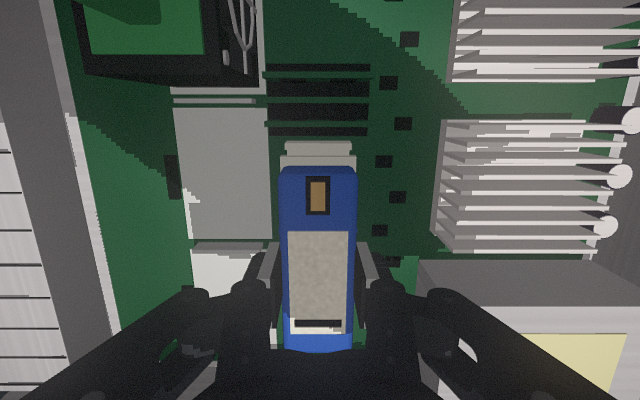

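Contact came at the expected height (0.0874), so the pack is seated on the cradle base. I release it and check from the earlier viewpoint.

Run:
```python
from h import *
robot.set_gripper(.048); robot.pause(.1); st('rel')
ln(PN,.25,.2); q=ch(.046,-.125); ln(q,.25,.25); robot.pause(.3); st()
c,im=shot('wrist','n5'); np.save('c_n5.npy',c,allow_pickle=True)
cv2.imwrite('pics/crop8.png',cv2.resize(im[0:160,280:360],None,fx=5,fy=3.7,interpolation=0))
```

```text
rel t 45.42 p [ 0.5913 -0.2424  0.0861] r [-1.7986e+02 -9.0000e-02  8.9030e+01] F [-0.7  0.3  0.3] w 0.0483
 t 47.19 p [ 0.5907 -0.329   0.2501] r [-1.7989e+02 -8.0000e-02  8.9090e+01] F [ 0.  -0.1  0.2] w 0.0479
```

View pics/crop8.png

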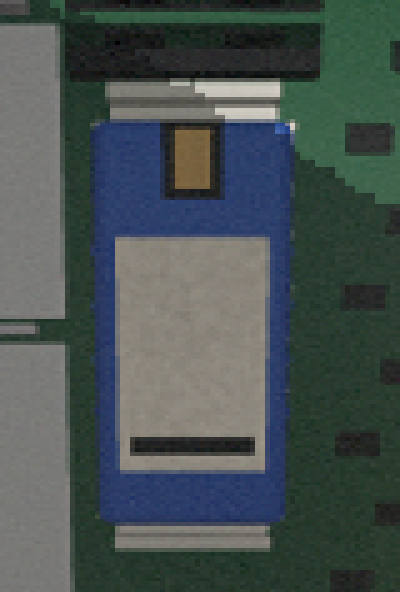

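Run:
```python
from h import *
f=lambda x,y:(280+x/5-.4,y/3.7-.4)
for nm,bl,br,tl,tr,L,R_ in (('c_p1.npy',110,267,105,279,(120,271),(122,269)),('c_n5.npy',115,270,107,280,(115,270),(120,266))):
    c=np.load(nm,allow_pickle=True).item()
    print(nm,'cheek lo',ray(c,[f((bl+br)/2,535)],.015)[:,:2],'cheek hi',ray(c,[f((tl+tr)/2,85)],.015)[:,:2],
     'label',ray(c,[f(sum(L)/2,238),f(sum(R_)/2,470)],.031)[:,:2].tolist(), ray(c,[f(L[0],238),f(L[1],238)],.031)[:,0])
```

```text
c_p1.npy cheek lo [[ 0.59028762 -0.29213616]] cheek hi [[ 0.59251855 -0.188055  ]] label [[0.5925570995871535, -0.22302686819066475], [0.5918128225973042, -0.27481819989186523]] [0.57977366 0.60534126]
c_n5.npy cheek lo [[ 0.59050774 -0.29146692]] cheek hi [[ 0.59219659 -0.18737274]] label [[0.5915148796849728, -0.22237126678352226], [0.5908499101363678, -0.2741613739385548]] [0.57839099 0.6046369 ]
```

The new pack lies within about 0.5 mm of the cradle centre (label x ≈ 0.5912 against cheeks ≈ 0.5914), and y matches the old pack. Now the fans go back, orange first.

Run:
```python
from h import *
robot.set_gripper(.032)
ln(ch(.0,-.06),ZH,.25)
robot.move_pose(P(OM,ZH-.04),[180,0,90+MY]); robot.pause(.2)
print(ln(OM,ZF,.12,guard=8)); robot.pause(.3); st('down'); shot('wrist','f1')
robot.set_gripper(0.0); robot.pause(.3); st('grip')
ln(OM,ZH,.12); ln(OB,ZH,.3,yaw=90+CY); robot.pause(.3); st('over')
ln(OB,.155,.12); robot.pause(.3); st('pre'); shot('wrist','f2')
print(ln(OB,ZF-.001,.02,guard=4)); robot.pause(.3); st('down'); shot('wrist','f3')
```

```text
False
down t 50.96 p [0.4499 0.156  0.139 ] r [ 1.7995e+02 -1.0000e-02  8.4500e+01] F [0.3 0.8 0.4] w 0.0321
grip t 51.63 p [0.4498 0.156  0.1388] r [179.97  -0.    84.5 ] F [0.6 0.4 4.6] w 0.0087
over t 54.51 p [ 0.5466 -0.2035  0.2622] r [1.7999e+02 1.0000e-02 8.9080e+01] F [-1.  -0.2 -2.3] w 0.0086
pre t 55.85 p [ 0.5468 -0.2042  0.1555] r [1.7996e+02 2.0000e-02 8.9030e+01] F [-0.6  0.2 -1.8] w 0.0086
True
down t 56.96 p [ 0.5465 -0.204   0.1388] r [-1.7998e+02 -2.0000e-02  8.9030e+01] F [0.1 1.1 5.8] w 0.0083
```

View pics/f1.png

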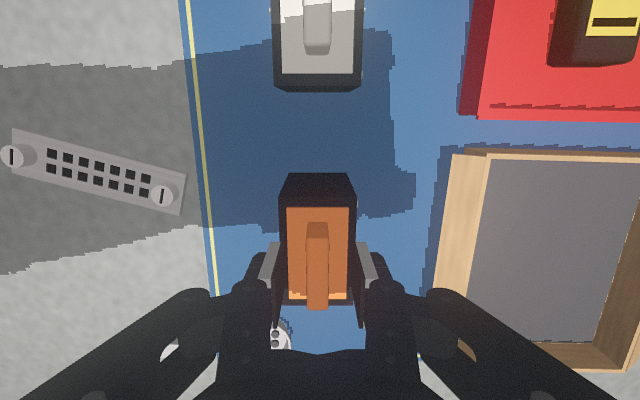

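View pics/f3.png

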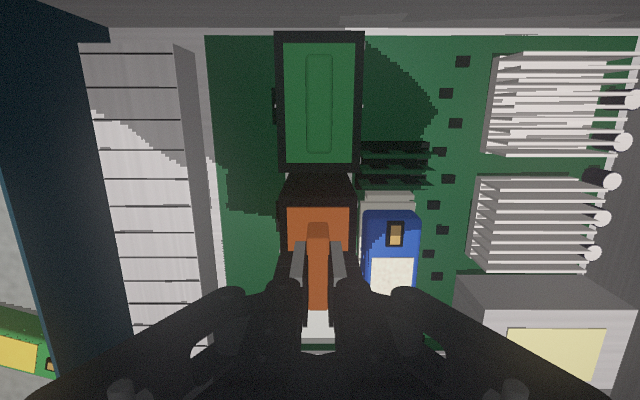

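The orange fan is down on the floor at the same contact height (0.1388), in line with the green one. I release it and return the white fan.

Run:
```python
from h import *
robot.set_gripper(.032); robot.pause(.1); st('rel')
ln(OB,ZH,.2)
robot.move_pose(P(WM,ZH-.03),[180,0,90+MY]); robot.pause(.2)
print(ln(WM,ZF,.12,guard=8)); robot.pause(.3); st('down')
robot.set_gripper(0.0); robot.pause(.3); st('grip')
ln(WM,ZH,.12); ln(WB,ZH,.3,yaw=90+CY); robot.pause(.3); st('over')
ln(WB,.155,.12); robot.pause(.3); st('pre')
print(ln(WB,ZF-.001,.02,guard=4)); robot.pause(.3); st('down'); shot('wrist','f4')
robot.set_gripper(.032); robot.pause(.1); st('rel')
ln(WB,ZH,.2)
robot.move_pose([.55,-.25,.32],[180,0,90]); robot.pause(.4); st()
c,_=shot('wrist','end_ch'); np.save('c_end.npy',c,allow_pickle=True); shot('top','end_top'); shot('scene','end_scene')
```

```text
rel t 57.46 p [ 0.5458 -0.2036  0.1376] r [-1.7987e+02 -8.0000e-02  8.9030e+01] F [0.6 0.2 0.3] w 0.0321
False
down t 61.41 p [0.4603 0.2656 0.139 ] r [ 1.7996e+02 -2.0000e-02  8.4500e+01] F [-0.4 -0.3 -0.1] w 0.0317
grip t 62.03 p [0.4603 0.2655 0.1388] r [ 1.7996e+02 -1.0000e-02  8.4500e+01] F [0.8 0.7 3.7] w 0.0088
over t 65.49 p [ 0.5454 -0.2757  0.2621] r [180.     0.    89.06] F [ 0.4 -0.2 -2.4] w 0.0085
pre t 66.83 p [ 0.5456 -0.2762  0.1555] r [1.7997e+02 3.0000e-02 8.9030e+01] F [-0.5 -0.2 -2. ] w 0.0084
True
down t 67.88 p [ 0.5452 -0.2759  0.1388] r [-1.7997e+02 -2.0000e-02  8.9030e+01] F [-0.8  0.1  5.2] w 0.0089
rel t 68.38 p [ 0.5446 -0.2754  0.1376] r [-1.7987e+02 -1.1000e-01  8.9030e+01] F [ 0.1  0.1 -0.1] w 0.0319
 t 69.92 p [ 0.5498 -0.2501  0.3191] r [-1.7994e+02 -4.0000e-02  8.9980e+01] F [-0.5  0.1 -0.6] w 0.0321
```

View pics/end_ch.png

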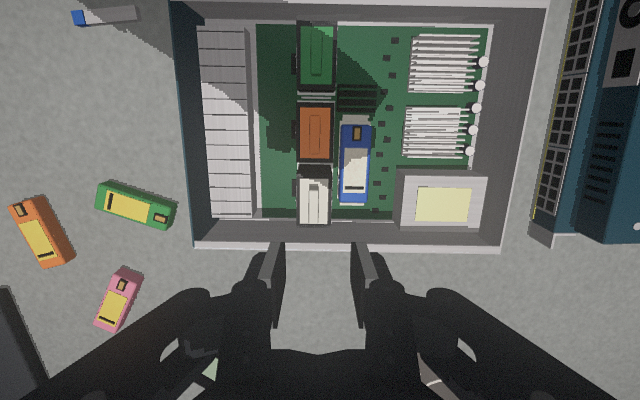

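View pics/end_scene.png

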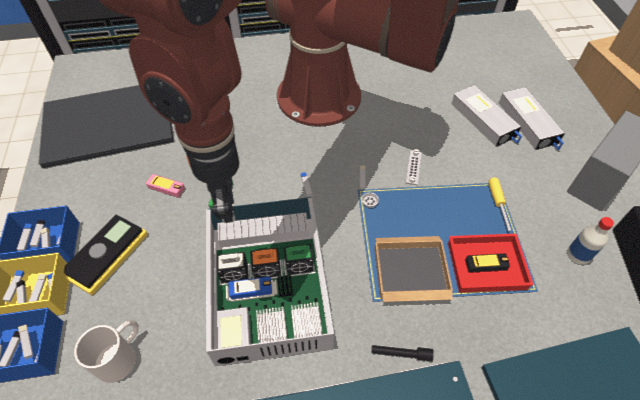

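Everything looks in place. Before handing in I compare numerically with the starting picture.

Run:
```python
from h import *
for f,cn in(('w_ch','c_ch'),('end_ch','c_end')):
    c=np.load(cn+'.npy',allow_pickle=True).item(); im=cv2.imread(f'pics/{f}.png'); hsv=cv2.cvtColor(im,cv2.COLOR_BGR2HSV)
    for n,lo,hi,r in(('orange',(5,150,60),(18,255,255),(90,165)),('white',(0,0,120),(180,60,255),(172,226)),('green',(50,80,40),(80,255,255),(24,88))):
        m=cv2.inRange(hsv,lo,hi); m[:,:300]=0;m[:,331:]=0;m[:r[0]]=0;m[r[1]:]=0
        k=max(cv2.findContours(m,0,2)[0],key=cv2.contourArea); b=cv2.minAreaRect(k); print(f,n,ray(c,cv2.boxPoints(b),.063)[:,:2].mean(0).round(4),np.round(b[1],1),round(b[2],1))
    cv2.imwrite(f'pics/z_{f}.png',cv2.resize(im[10:250,255:415],None,fx=2.4,fy=2.4,interpolation=0))
a=np.hstack([cv2.imread(f'pics/z_{f}.png') for f in('w_ch','end_ch')]); cv2.imwrite('pics/cmp.png',a)
```

```text
w_ch orange [ 0.5465 -0.2045] [50. 29.] 90.0
w_ch white [ 0.5454 -0.2761] [45. 27.] 90.0
w_ch green [ 0.547  -0.1316] [58. 30.] 90.0
end_ch orange [ 0.5456 -0.2033] [29. 50.] 0.0
end_ch white [ 0.5449 -0.2756] [45. 28.] 90.0
end_ch green [ 0.5462 -0.1319] [58. 30.] 90.0
```

View pics/cmp.png

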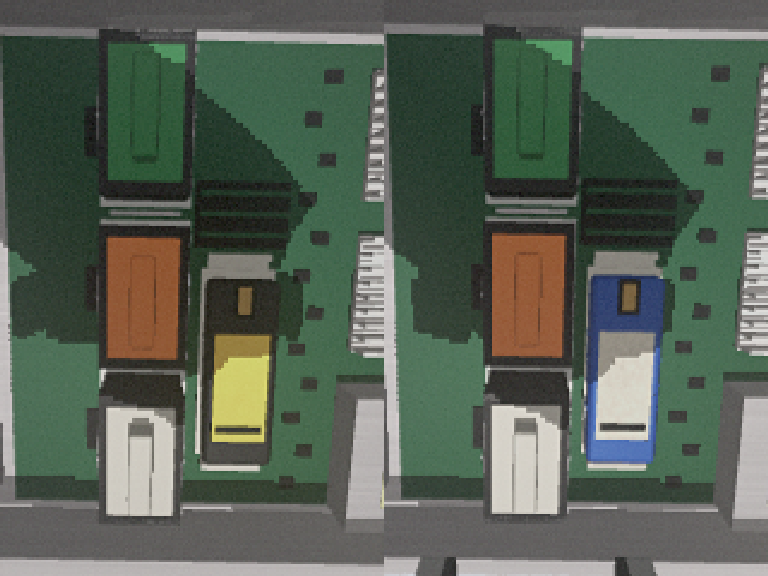

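The fans match their starting positions to about 1 mm, and the untouched green fan shows the same apparent shift. I hand in.

Run:
```python
from h import *
robot.pause(.3); print(robot.job_done()); st()
```

```text
the job is handed in; nothing more can be done
None
the job is handed in; nothing more can be done
```

The battery swap is finished and handed in at about 70 s of the 128 s allowed. `job_done` gives no verdict, so the results below come from my own checks.

- **What I did:** I lifted the white and orange fans out and stood them upright on the clear part of the mat, leaving the green fan alone. The old battery went into the red tray and the new blue one into the cradle. Then each fan went back into its own bay. Every part was lowered slowly until it touched, then released.
- **Fans:** both are back within about 1 mm of where they started and look square. The untouched green fan shows about the same apparent shift (0.9 mm), so most of that is measuring error.
- **New battery:** it is seated at the expected height and within about 0.5 mm of the cradle centre front to back. Side to side it sits within about 1 mm of where the old battery was.
- **Old battery:** it lies flat in the red tray.
- **Contact forces:** wrist readings I took stayed at about 6 N or less. No guard stopped the arm early, apart from the intended touch-downs.
- **Checks that disagreed:**
    - My two estimates of the old battery's side-to-side position in the cradle differed by up to 4 mm. The picture taken after seating shows the new battery between the cheeks like the old one, within the 6 mm of slack each side.
    - The tray centre differed by about 5 mm between the two cameras, which its size easily absorbs.

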